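Open the compound jar in the pull-out tray

ROBOT

A 6-joint arm with a two-finger parallel gripper is mounted at the origin on the work surface. World frame = base frame: x ahead of the robot, y to its left, z up, the work surface at z = 0. Lengths are in m, angles in rad, forces in N, time in s.
With the tool pointing down it reaches from about 0.4 to 0.925 m from the base axis. Payload 12.5 kg.
Tool frame: the origin (TCP) lies midway between the tips of the shut fingers; the grasp point (between the pads) lies 19 mm behind it (manip.grip_depth is the distance from the TCP to the grasp point, in m); z points along the fingers, x is the direction in which the jaws open and shut, and the axes are right-handed (so a half turn about z gives the same grasp; the last joint's range is limited). The gripper opens to 95 mm and grips with 3 to 60 N. Pads are 20 mm wide; open, the fingers measure 119 mm over their backs; the gripper's body (75 mm by 180 mm) begins 59 mm behind the grasp point.
Start: joints at [1.116, 0.491, 1.559, -0, 1.092, -0.106], TCP at [0.214, 0.587, 0.215] pointing down, gripper open.
Joint ranges: [-3.1, 3.1], [-0.84, 2.19], [0.05, 2.79], [-1.13, 4.28], [0.06, 2.93], [-2.69, 2.69]. Speed limits (rad/s): [2.22, 2.22, 2.79, 3.14, 3.14, 3.14].

INTERFACE

Orientations are given as [roll, pitch, yaw] about the fixed x, y, z axes, in that order (R = Rz(yaw) Ry(pitch) Rx(roll)).
In Python, from cell import manip gives the robot as it stands. The module is installed in compiled form; this text tells all that it offers.
- The arm moves only by the shell command python3 -m pendant 'ROWS' [FORCE]. ROWS is JSON, a list of rows, each a list of 7 numbers: the shift along the tool's x, y, z in cm, then the turn, a rotation vector about the tool's x, y, z in rad, then the opening, from -1 (shut) to 1 (fully open). In form: [[tx, ty, tz, ax, ay, az, jaw], ...]. A call has 1 to 12 rows; each row shifts and turns the commanded pose from where the row before left it, along the tool's axes as they then stand; what a row does not reach is not made up. A row lasts 1/8 s, in which the tool goes at most 62.5 mm and 10.7 degrees, less where a joint would pass 70% of its speed; a pose out of reach is approached as far as the arm can. A call with a gripper value outside its range is refused whole. The fingers move at their own pace and stop on an object; FORCE is the grip in N (left out, the last holds). Time passes only in rows, so rows that do not move let the fingers close. It gives the time, the measured TCP pose, the force and the opening at its end, in the units of the state.
- manip.state(): the state, without advancing time (a new reading comes with each control period).
- manip.snapshot(name): name is "side" or "top" or "wrist"; returns a dict with "pixels" (420x560x3 uint8, red, green, blue), "z_map" (420x560 float32, m along the optical axis (not along the pixel's ray), 0 where there is no reading), "fx", "fy", "cx", "cy" (pixels), "R" (3x3) and "t" (3): a world point X has camera coordinates R X + t. Camera axes: x right, y down, z forward; pixel columns grow to the right and rows downward; lengths in m; the calibration is good to about 2 mm. A picture is of the moment at which its call begins.
- manip.sign_off(): hands the job in, once; it reports no verdict.
The state is a dict: "time": time; "joint_positions": joint angles; "dq": joint speeds; "joint_torque": joint torques, N m; "tool_pos": TCP position; "eef_rot": TCP orientation; "ft_force": force on the tool from outside, world axes, zero at the start; "wrist_torque": the same for the moment, N m; "finger_gap": opening from 0.0 (shut) to 1.0 (fully open).
Only numpy, scipy, OpenCV 4.12 (cv2) and the standard library are available. Lean on these libraries where they do the work, as an engineer would, in place of code of your own. Each camera call takes 0.05 s, during which the arm holds its last target.

TASK

Pull the tray of the small bench cabinet out to its stop, then unscrew the cap of the tall square jar standing in it: turn it anticlockwise only until it lets go, while the pocket keeps the jar from turning. Lift the cap straight up and finish still holding it in the gripper, level and just above the jar's mouth (a few centimetres clear); do not let go of it or put it down. The jar stays seated in its pocket, the tray stays out, and the other things on the bench and in the tray are left alone.

Things in the scene. Friction and masses are not known exactly. Their poses are not given: they have to be found in the camera images.
- cab: Grey steel bench cabinet 260 deep (x) x 360 wide (y) x 140 high, fixed to the bench, with one pull-out tray. Origin at the centre of its underside; its own -x is the front, towards the robot (front plane 130 in front of the origin). The tray slides out along the cabinet's own -x.
- tray (a joint): How far the tray is pulled out, m: 0 closed (start), 0.14 at its rigid stop. It slides with about 4 N of friction and stays where it is left. The tray's front panel is 12 thick and its upper edge is 106 above the bench; nothing of the tray but the handle is higher than 52.
- tray_handle (a point): Middle of the tray's pull handle: a horizontal round steel bar 10 in diameter and 120 long, parallel to the cabinet front (axes as the cabinet's), 100 above the bench, 40 below the cabinet top; 37 clear between the bar and the front panel, free above, in front and below. The outer side of the front panel lies 42 behind the bar's axis.
- tray_floor (a point): Point on the upper side of the tray's floor (22 above the bench), 116 behind the handle bar, centre of the middle one of three square pockets 67 wide and 18 deep in a row across the tray (along the cabinet's y, 98 apart) made by wooden battens. Axes as the cabinet's. With the tray at its stop the pockets' centres lie 66 in front of the cabinet front plane.
- jar: The tall square white jar (500 g or so), loose in one of the three pockets (which one varies) on the tray floor; 64 x 64 x 56 high, with a round neck above up to 84. Origin at the centre of its underside, z up, sides along the cabinet's axes. The pocket keeps it from turning (1.5 play at each side). If the cap is pulled before it is unscrewed the jar comes up with it.
- jar_mouth (a point): Centre of the jar's rim, 84 above its underside. A black sprung sealing disc stays in the mouth; with the cap off it stands up to 9 above the rim. It presses the closed cap up with about 12 N, which makes the cap tight (about 0.2 to 0.4 N m to turn).
- cap: Grey screw cap of that jar, loose part of 60 g: twelve-sided, 62 across flats (64 across corners; flats face its own x and every 30 degrees), 22 high, the highest thing in the tray. Origin at the centre of its lower edge, at the start 69.5 to 70 above the jar's underside (so about 92 above the bench; cap top about 114). z up. Three inner lugs hold it under ramps on the neck.
- cap_pointer (a point): Tip of the small raised rib on the cap's top, 28 from its axis along the cap's own x. Shows the turn: anticlockwise seen from above the cap rises up to 2 and lets go 40 to 50 degrees from its start; then the disc lifts it a few mm if it is free to, and it lifts straight off. It is free from 52 to 85 degrees; at 85 to 100 its lugs meet a stop. Clockwise it moves 12 at most.
- low_jar_a: Low round white jar with grey lid, 63 in diameter, 52 high, loose in another pocket; leave alone. Origin at the centre of its underside.
- low_jar_b: A second low jar like it, in the remaining pocket; leave alone.
- tape_roll: Roll of paper tape 96 in diameter, 24 high, lying on the bench beside the cabinet; leave alone. Origin at the centre of its underside.
- sprayer: White trigger spray bottle 72 in diameter, 210 high, standing on the bench; leave alone. Origin at the centre of its underside.
- thinner: Black plastic bottle with white cap, 72 in diameter, 190 high, standing on the bench; leave alone. Origin at the centre of its underside.
- sanding_block: Cork sanding block 120 x 65 x 35 lying on the bench; leave alone. Origin at the centre of its underside.
- pad_disc: Backing plate of a polisher, black disc 120 in diameter, 40 high, lying on the bench; leave alone. Origin at the centre of its underside.
- filler_knife: Flat filler knife lying on the bench to the right of the tray; leave alone. Origin on its axis at its underside.

How it is judged:
On the way, in this order (a step that is already met when the one before it is completed fails the run):
1. the tray is pulled out to its stop with the jar still closed (value of joint tray above 0.128 m and z of cap in the frame of jar below 0.0735 m), for 0.2 s.
2. the cap is off the thread while the jar stays in its pocket (z of cap in the frame of jar above 0.082 m and z of jar in the frame of tray_floor below 0.006 m and value of joint tray above 0.12 m), for 0.2 s.
At the end, for the whole second after the job is handed in: The gripper holds the cap (over 1 N), still, level within 14 degrees, its lower edge 10 to 75 mm above the rim, axis within 25 mm of the mouth's, touching neither jar nor cabinet; the jar is upright and seated in its pocket; the tray is out to within 20 mm of its stop (value of joint tray above 0.12 m and z of cap in the frame of jar_mouth between 0.01 and 0.075 m and horizontal distance between cap and jar_mouth below 0.025 m and angle between cap's own z axis and vertical below 0.25 rad and linear speed of each of cap, jar below 0.02 m/s and contact force between cap and the fingers above 1 N and contact force between cap and jar below 0.05 N and contact force between cap and cab below 0.05 N and z of jar in the frame of tray_floor below 0.004 m and angle between jar's own z axis and vertical below 0.06 rad); the arm keeps its last pose, push and grip.
It fails at once if the jar is pulled up out of its pocket or tipped (z of jar in the frame of tray_floor above 0.014 m or angle between jar's own z axis and vertical above 0.3 rad).
It fails at once if the cap is turned on long after it has let go (more than about 120 degrees from its start) (x of cap_pointer in the frame of jar below -0.0215 m and horizontal distance between cap and jar_mouth below 0.005 m).
It fails at once if a low jar is lifted or tipped (z of any of low_jar_a, low_jar_b in the frame of tray_floor above 0.015 m or angle between any of low_jar_a, low_jar_b's own z axis and vertical above 0.4 rad).
It fails at once if a bystander is shoved more than 30 mm or knocked over (distance of any of tape_roll, sprayer, thinner, sanding_block, pad_disc, filler_knife from where it was at the start of the episode above 0.03 m).
It also fails if it takes over 51 s, if anything falls off the work surface, if the arm or the gripper's body presses on something with over 40 N, if the wrist force passes 120 N, or if a joint passes its speed limit or range.

## Working session

There is one attempt and no reset: what is moved stays moved. The work goes in short steps, Python scripts to look and compute and a shell command to move; the robot and the scene stay as the last step left them, time stands still between calls to the robot, and variables do not carry over. Pictures are saved under pics/ and viewed, and the job is handed in when it is done.

```bash
mkdir -p pics; cat > h.py <<'E'
from cell import manip
import cv2, numpy as np
def snap(name,fn):
    s=manip.snapshot(name); cv2.imwrite('pics/'+fn+'.png',cv2.cvtColor(s['pixels'],cv2.COLOR_RGB2BGR)); np.savez('pics/'+fn+'.npz',**s); return s
def pt(s,u,v,z=None):
    z=float(s['z_map'][int(round(v)),int(round(u))]) if z is None else z
    c=np.array([(u-s['cx'])/s['fx']*z,(v-s['cy'])/s['fy']*z,z]); return np.array(s['R']).T@(c-s['t'])
def onz(s,u,v,h):
    R=np.array(s['R']);d=R.T@np.array([(u-s['cx'])/s['fx'],(v-s['cy'])/s['fy'],1]);o=-R.T@s['t'];return o+d*(h-o[2])/d[2]
def crop(fn,u0,v0,u1,v1,k,out):
    i=cv2.imread('pics/'+fn+'.png')[v0:v1,u0:u1]; cv2.imwrite('pics/'+out+'.png',cv2.resize(i,None,fx=k,fy=k,interpolation=cv2.INTER_CUBIC))
E
python3 - <<'E'
from h import *
for n in ('top','side','wrist'):
    s=snap(n,n+'0'); print(n,s['fx'],(-np.array(s['R']).T@s['t']).round(3),np.array(s['R']).round(2).tolist())
print(manip.state())
E
```

```text
top 390.9933275167675 [ 0.375 -0.035  1.362] [[-0.01, -1.0, -0.03], [-0.99, 0.01, -0.16], [0.16, 0.03, -0.99]]
side 513.684792684026 [-0.364 -0.37   1.389] [[0.34, -0.94, -0.0], [-0.75, -0.27, -0.61], [0.57, 0.21, -0.79]]
wrist 331.8425392254163 [0.145 0.612 0.383] [[0.34, 0.94, 0.0], [0.91, -0.33, 0.26], [0.24, -0.09, -0.97]]
{'time': 0.15, 'joint_positions': array([ 1.11640566e+00,  4.91428130e-01,  1.55932675e+00,  7.70393069e-06,
        1.09167515e+00, -1.05604703e-01]), 'dq': array([-0.00125349,  0.00124793, -0.00151698, -0.00107272, -0.00167103,
        0.00044795]), 'joint_torque': array([ 1.46432874e-03, -6.12893915e+01, -2.58276755e+01,  6.92791468e-02,
        4.72735462e-02, -2.53121948e-05]), 'tool_pos': array([0.2134991 , 0.58721389, 0.21418565]), 'eef_rot': array([-3.14149759e+00,  8.31995208e-04,  1.22200685e+00]), 'ft_force': array([-0.39897118,  0.32431331,  0.15278441]), 'wrist_torque': array([ 0.01926974, -0.07028064,  0.02246094]), 'finger_gap': 1.001088361865659}
```

View pics/top0.png

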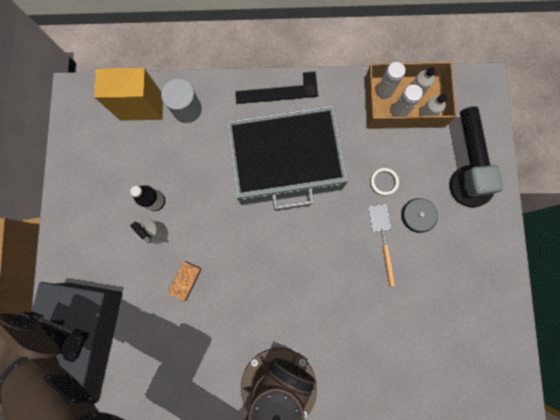

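View pics/side0.png

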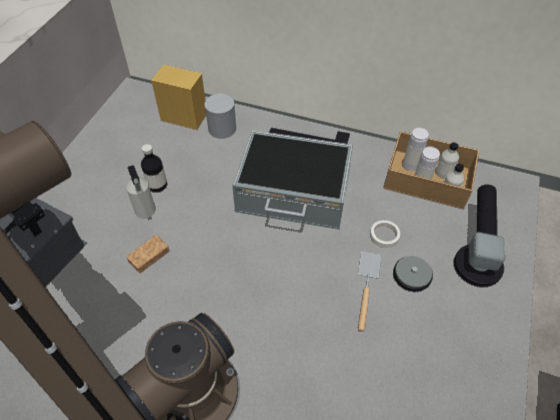

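The top view shows the closed cabinet at about (288,152) with the handle bar at about (293,204). In the side view the handle is at about (286,208). I'll enlarge both.

```bash
python3 - <<'E'
from h import *
crop('top0',220,100,360,220,5,'top0c'); crop('side0',225,125,365,240,5,'side0c')
E
```

```text
(no output)
```

View pics/top0c.png

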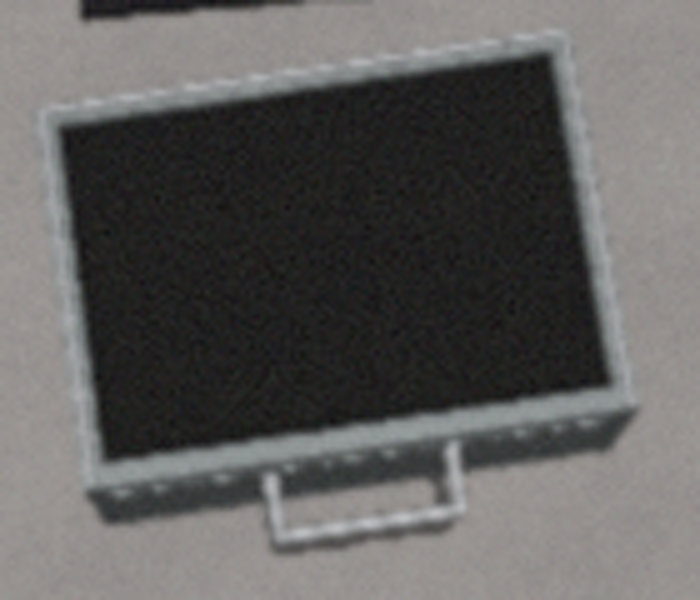

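View pics/side0c.png

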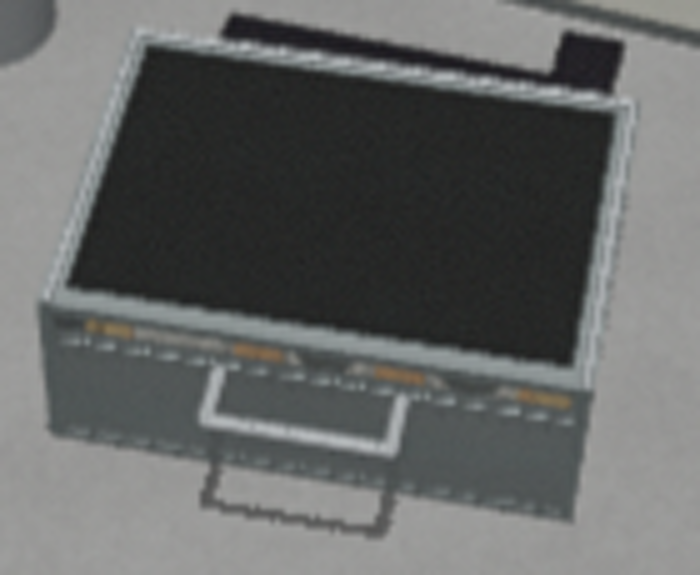

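Top crop: the bar ends are at (279,540) and (461,513), and the front top corners at (93,488) and (635,403). Side crop: the bar ends are at (207,418) and (393,449), and the front top corners at (42,303) and (590,388).

```bash
cat >> h.py <<'E'
def load(f): return dict(np.load('pics/'+f+'.npz'))
def tri(obs):
    A=[];b=[]
    for s,u,v in obs:
        R=np.array(s['R']);t=np.array(s['t']);x=(u-s['cx'])/s['fx'];y=(v-s['cy'])/s['fy']
        A+=[R[0]-x*R[2],R[1]-y*R[2]];b+=[x*t[2]-t[0],y*t[2]-t[1]]
    X,*_=np.linalg.lstsq(np.array(A),np.array(b),rcond=None);return X
E
python3 - <<'E'
from h import *
T=load('top0');S=load('side0')
P={'barL':((279,540),(207,418)),'barR':((461,513),(393,449)),'fL':((93,488),(42,303)),'fR':((635,403),(590,388)),'bL':((40,110),(140,33)),'bR':((566,35),(635,103))}
r={}
for k,(a,b) in P.items():
    r[k]=tri([(T,220+a[0]/5,100+a[1]/5),(S,225+b[0]/5,125+b[1]/5)]);print(k,r[k].round(4))
for a,b in(('barL','barR'),('fL','fR'),('bL','bR')):
    d=r[b]-r[a];print(a,np.linalg.norm(d),np.degrees(np.arctan2(d[0],-d[1])),((r[a]+r[b])/2).round(4))
E
```

```text
barL [ 0.5744 -0.0015  0.1062]
barR [ 0.5906 -0.1202  0.1059]
fL [0.6032 0.1185 0.1399]
fR [ 0.6538 -0.229   0.1391]
bL [0.86   0.1536 0.1354]
bR [ 0.9006 -0.193   0.1444]
barL 0.11978076507232466 7.783256643301269 [ 0.5825 -0.0608  0.1061]
fL 0.351125007005409 8.29734830991129 [ 0.6285 -0.0553  0.1395]
bL 0.3491146330956779 6.685996356582118 [ 0.8803 -0.0197  0.1399]
```

```bash
python3 -m pendant '[[0,0,-5,0,0,0,1],[0,0,-6,0,0,0,1],[-4,4.7,0,0,0,0,1],[-4,4.7,0,0,0,0,1],[-4,4.7,0,0,0,0,1],[-4,4.7,0,0,0,0,1],[-4,4.7,0,0,0,0,1],[-4,4.7,0,0,0,0,1],[-4,4.7,0,0,0,0,1],[-4,4.7,0,0,0,0,1],[-4,4.7,0,0,0,0,0.2],[-4,4.7,0,0,0,0,0]]' 30
python3 -m pendant '[[-4,4.7,0,0,0,0,0],[-4,4.7,0,0,0,0.18,-0.2],[0,0,0,0,0,0.18,-0.2],[0,0,0,0,0,0.18,-0.2],[0,0,0,0,0,0.18,-0.2],[0,0,0,0,0,0.18,-0.2],[0,0,0,0,0,0.18,-0.2],[0,0,0,0,0,0,-0.2]]'
```

```text
time: 1.65
tool_pos: [0.5192, 0.0488, 0.3246]
eef_rot: [3.142, -0.0, 1.222]
ft_force: [1.2, 1.1, 0.4]
finger_gap: 0.844
time: 2.65
tool_pos: [0.5795, -0.0565, 0.3244]
eef_rot: [-3.141, 0.0, 0.143]
ft_force: [-0.4, 0.1, 0.1]
finger_gap: 0.398
```

```bash
python3 - <<'E'
from h import *
s=snap('wrist','w1'); print(manip.state()['tool_pos'],(-np.array(s['R']).T@s['t']).round(3))
E
```

```text
[ 0.57948247 -0.05644587  0.32446127] [0.569 0.015 0.493]
```

View pics/w1.png

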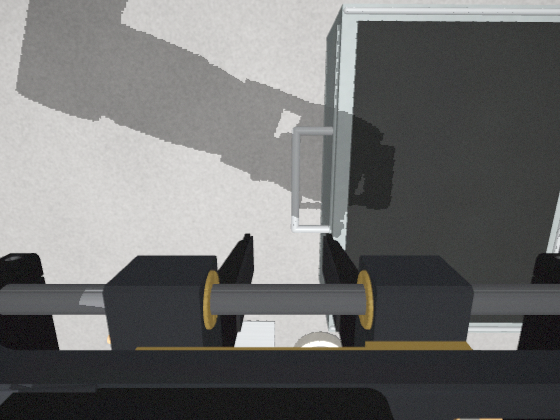

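The bar runs vertically in the wrist picture from (296,128) to (296,231), so the yaw is aligned.

```bash
python3 - <<'E'
from h import *
s=load('w1')
a=onz(s,296.5,128,.1);b=onz(s,296.5,231,.1);print(a,b,(a+b)/2,np.linalg.norm(a-b),pt(s,297,180))
T=load('top0');S=load('side0')
# top of bar mid triangulated with wrist view ends
for (u,v),(p,q),(m,n) in (((297,231),(461,513),(393,449)),((297,130),(279,540),(207,418))):
    print(tri([(s,u,v),(T,220+p/5,100+q/5),(S,225+m/5,125+n/5)]).round(4))
    print(tri([(s,u,v),(S,225+m/5,125+n/5)]).round(4))
E
```

```text
[0.58113995 0.00415965 0.1       ] [ 0.59998241 -0.12012265  0.1       ] [ 0.59056118 -0.0579815   0.1       ] 0.1257025425932135 [ 0.59073751 -0.05554966  0.10232019]
[ 0.5963 -0.12    0.0983]
[ 0.6003 -0.1207  0.0956]
[5.793e-01 5.000e-04 9.800e-02]
[0.5827 0.0009 0.0954]
```

```bash
python3 -m pendant '[[0.8,0.3,5,0,0,0,-0.2],[0,0,6,0,0,0,-0.2],[0,0,6,0,0,0,-0.2],[0,0,4,0,0,0,-0.2],[0,0,3,0,0,0,-0.2],[0,0,0,0,0,0,-1],[0,0,0,0,0,0,-1],[0,0,0,0,0,0,-1],[0,0,0,0,0,0,-1],[0,0,0,0,0,0,-1]]' 30
```

```text
time: 3.95
tool_pos: [0.5886, -0.0584, 0.086]
eef_rot: [3.141, -0.002, 0.142]
ft_force: [-1.3, 0.6, 7.4]
finger_gap: 0.098
```

Gap is about 9.5 mm, so the bar is gripped. Now the pull.

```bash
python3 -m pendant '[[-0.5,0,0,0,0,0,-1],[-1.5,0,0,0,0,0,-1],[-2,0,0,0,0,0,-1],[-2,0,0,0,0,0,-1],[-2,0,0,0,0,0,-1],[-2,0,0,0,0,0,-1],[-1.5,0,0,0,0,0,-1],[-1,0,0,0,0,0,-1],[-0.7,0,0,0,0,0,-1],[0,0,0,0,0,0,-1]]'
```

```text
time: 5.2
tool_pos: [0.457, -0.0766, 0.0859]
eef_rot: [-3.142, -0.001, 0.142]
ft_force: [-3.8, 4.7, 16.7]
finger_gap: 0.098
```

```bash
python3 -m pendant '[[-0.4,0,0,0,0,0,-1],[-0.4,0,0,0,0,0,-1],[0,0,0,0,0,0,-1]]'
```

```text
time: 5.58
tool_pos: [0.4501, -0.0776, 0.0859]
eef_rot: [3.141, -0.003, 0.142]
ft_force: [1.9, 9.2, 14.2]
finger_gap: 0.098
```

```bash
python3 -m pendant '[[-0.3,0,0,0,0,0,-1],[-0.3,0,0,0,0,0,-1],[0,0,0,0,0,0,-1]]'
```

```text
time: 5.95
tool_pos: [0.45, -0.078, 0.086]
eef_rot: [3.139, -0.015, 0.14]
ft_force: [34.7, 31.1, -8.6]
finger_gap: 0.101
```

```bash
python3 -m pendant '[[0.5,0,0,0,0,0,-1],[0,0,0,0,0,0,-0.3],[0,0,0,0,0,0,-0.3],[0,0,0,0,0,0,-0.3],[0,0,-3,0,0,0,-0.3],[0,0,-6,0,0,0,-0.3],[0,0,-6,0,0,0,0.5],[0,0,-6,0,0,0,1],[0,0,-2,0,0,0,1],[0,0,0,0,0,0,1]]'
python3 - <<'E'
from h import *
snap('top','top2');snap('side','side2');snap('wrist','w2')
crop('top2',220,120,360,240,5,'top2c'); crop('side2',225,135,365,255,5,'side2c')
E
```

```text
time: 7.2
tool_pos: [0.4484, -0.0784, 0.3155]
eef_rot: [3.14, -0.002, 0.142]
ft_force: [-0.8, 0.1, -0.5]
finger_gap: 0.712
```

View pics/top2c.png

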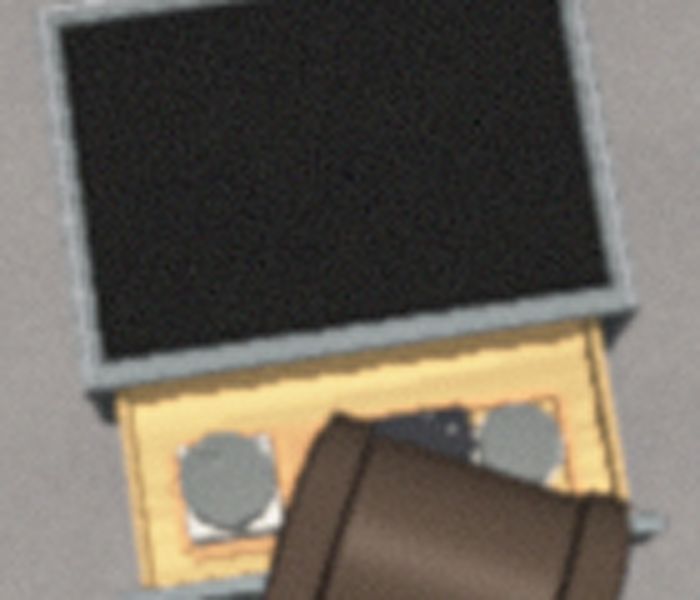

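View pics/side2c.png

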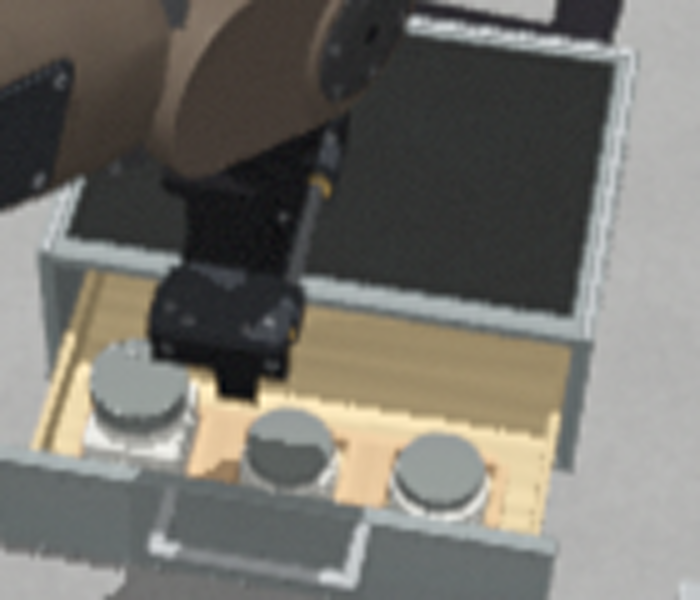

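View pics/w2.png

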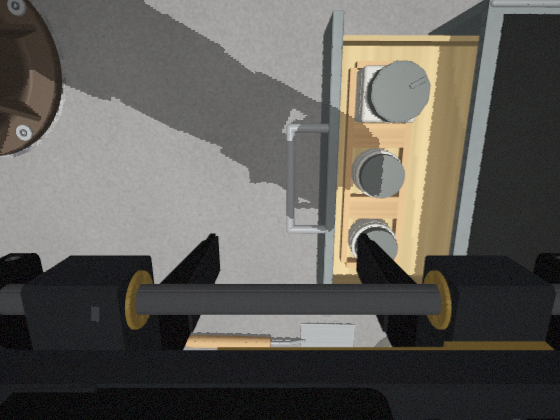

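The tray is out. The cap with its pointer rib is in the left pocket, at about (400,91) in the wrist view, with the rib tip near (427,77). I'll move over it for a closer look.

```bash
python3 -m pendant '[[5,-3.5,0,0,0,0,1],[5,-3.5,0,0,0,0,1],[1.2,-0.5,0,0,0,0,1],[0,0,0,0,0,0,1]]'
python3 - <<'E'
from h import *
snap('wrist','w3')
E
```

```text
time: 7.85
tool_pos: [0.5484, 0.012, 0.313]
eef_rot: [-3.141, 0.003, 0.143]
ft_force: [-0.2, -0.9, -0.6]
finger_gap: 1.004
```

View pics/w3.png

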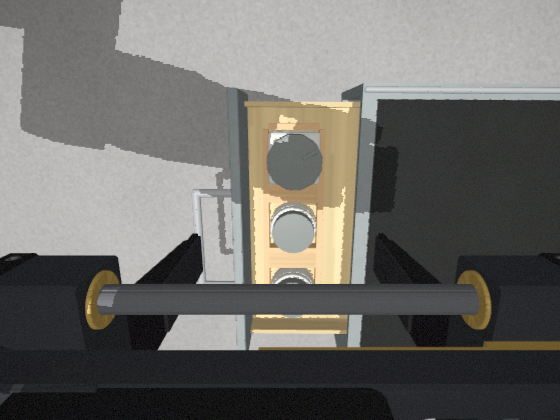

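```bash
python3 - <<'E'
from h import *
crop('w3',245,115,345,205,7,'w3c'); crop('w2',350,45,450,135,7,'w2c')
E
```

```text
(no output)
```

View pics/w3c.png

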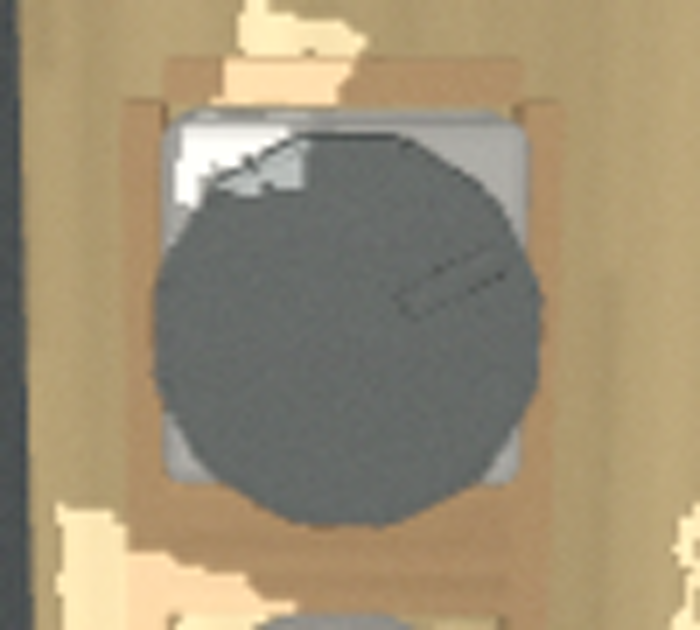

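View pics/w2c.png

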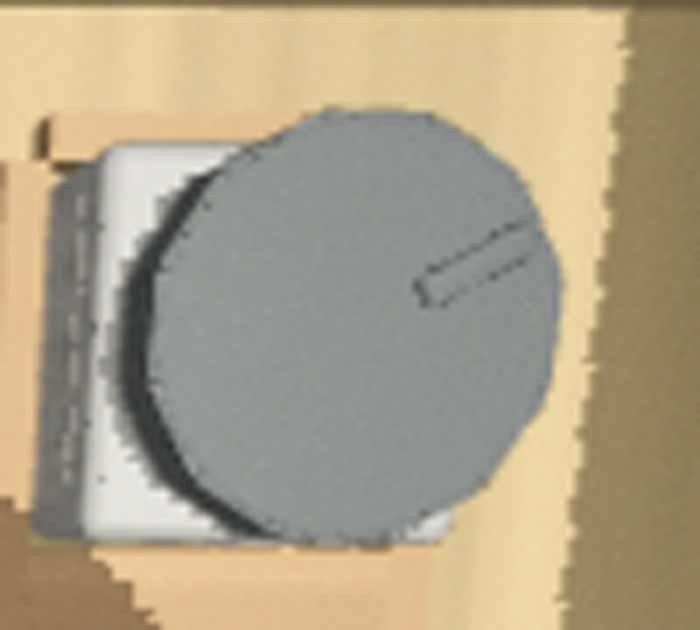

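w3 crop: the cap outline spans u 155–542 and v 132–527, with the centre near (348,328) and the rib pointing about 26° anticlockwise of image right. I'll refine the centre, height and flat angles from the depth map.

```bash
python3 - <<'E'
from h import *
from scipy.optimize import least_squares
yaw=manip.state()['eef_rot'][2]
for f,(u0,v0,u1,v1),rib in (('w3',(255,120,335,198),[(245+p/7,115+q/7) for p,q in((404,308),(500,258))]),('w2',(360,50,440,130),[(350+p/7,45+q/7) for p,q in((428,290),(532,240))])):
    s=load(f); P=[]
    V,U=np.mgrid[v0:v1,u0:u1]
    Z=s['z_map'][v0:v1,u0:u1]
    C=np.stack([(U-s['cx'])/s['fx']*Z,(V-s['cy'])/s['fy']*Z,Z],-1); W=(C-s['t'])@s['R']
    m=(W[...,2]>.108)&(W[...,2]<.122); print(f,m.sum(),'z med',np.median(W[m][:,2]))
    cn,_=cv2.findContours(m.astype('uint8'),cv2.RETR_EXTERNAL,cv2.CHAIN_APPROX_NONE)
    c=max(cn,key=cv2.contourArea)[:,0,:]; E=np.array([onz(s,u0+a,v0+b,.114)[:2] for a,b in c])
    cc,r=cv2.minEnclosingCircle((E*1000).astype('float32')); print('circ',cc,r)
    def res(p):
        d=E*1000-p[:2]; th=np.arctan2(d[:,1],d[:,0])-p[2]; k=np.round(th/(np.pi/6))*np.pi/6+p[2]
        return d[:,0]*np.cos(k)+d[:,1]*np.sin(k)-p[3]
    best=min((least_squares(res,[*cc,a,31],loss='soft_l1') for a in np.linspace(0,.52,8)),key=lambda r:r.cost)
    print('fit',best.x[:2].round(1),np.degrees(best.x[2])%30,best.x[3],best.cost)
    a,b=[onz(s,*q,.115)[:2]*1000 for q in rib]; d=b-a; print('rib dir',np.degrees(np.arctan2(d[1],d[0])),'from centre',np.degrees(np.arctan2(*(b-best.x[:2])[::-1])), b.round(1))
print(np.degrees(yaw))
t=[( load('w3'),245+348/7,115+328/7),(load('w2'),350+357/7,45+327/7)]
print('tri cap top centre',tri(t))
print('tri rib tip',tri([(load('w3'),245+500/7,115+258/7),(load('w2'),350+532/7,45+240/7)]))
print('tri rib in',tri([(load('w3'),245+404/7,115+308/7),(load('w2'),350+428/7,45+290/7)]))
E
```

```text
w3 2449 z med 0.11278843012820639
circ (551.4489135742188, 35.96318435668945) 31.524150848388672
fit [551.6  36. ] 7.826899324718437 30.153067822065253 6.7797308960501805
rib dir 35.84463936279016 from centre 33.98838085383612 [574.2  51.3]
w2 2925 z med 0.1128944403144825
circ (550.6605834960938, 34.85816192626953) 31.91057586669922
fit [550.5  35.2] 5.977164429479217 30.47418096900441 10.198923965846127
rib dir 33.55532496564846 from centre 33.56370982016363 [574.5  51.1]
8.149023339422708
tri cap top centre [0.55268346 0.03619642 0.11065594]
tri rib tip [0.57430784 0.05118058 0.11523219]
tri rib in [0.56034118 0.04172338 0.11693737]
```

The cap centre is at (0.551, 0.0355), its top at z ≈ 0.113 (expected 0.114). The rib points at about 35° in world axes, so the flats face about 6° mod 30. I'll grip at yaw 66°, square to the flats, and turn 60° to about 126°. That keeps the jaws clear of the front panel and the cabinet.

```bash
python3 -m pendant '[[0.6,-2.3,0,0,0,0,1],[0,0,3,0,0,-0.168,1],[0,0,3,0,0,-0.168,1],[0,0,3,0,0,-0.168,1],[0,0,2,0,0,-0.168,1],[0,0,0,0,0,-0.168,1],[0,0,0,0,0,-0.168,1],[0,0,0,0,0,0,1]]'
python3 - <<'E'
from h import *
snap('wrist','w4');print(manip.state()['joint_positions'])
E
```

```text
time: 8.9
tool_pos: [0.5505, 0.0344, 0.2048]
eef_rot: [-3.142, 0.0, 1.147]
ft_force: [0.3, -0.1, 1.0]
finger_gap: 0.999
[-5.70820021e-02  3.97868647e-01  1.75189093e+00  1.22377933e-05
  9.91776859e-01 -1.20218090e+00]
```

View pics/w4.png

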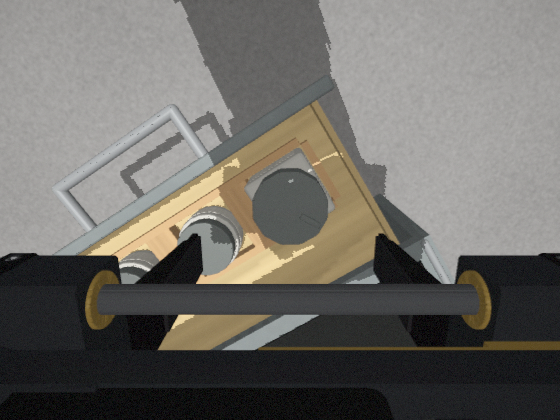

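The cap is at (290,206), centred between the fingers, with the rib at about (308,220). I'll repeat the fit from this nearer view.

```bash
python3 - <<'E'
from h import *
from scipy.optimize import least_squares
crop('w4',240,155,340,255,6,'w4c')
s=load('w4');u0,v0,u1,v1=235,155,345,255
V,U=np.mgrid[v0:v1,u0:u1];Z=s['z_map'][v0:v1,u0:u1]
C=np.stack([(U-s['cx'])/s['fx']*Z,(V-s['cy'])/s['fy']*Z,Z],-1); W=(C-s['t'])@s['R']
m=(W[...,2]>.108)&(W[...,2]<.122);print(m.sum(),np.median(W[m][:,2]))
c=max(cv2.findContours(m.astype('uint8'),0,1)[0],key=cv2.contourArea)[:,0,:]
E=np.array([onz(s,u0+a,v0+b,.1135)[:2] for a,b in c])*1000
cc,r=cv2.minEnclosingCircle(E.astype('float32'))
def res(p):
    d=E-p[:2]; th=np.arctan2(d[:,1],d[:,0])-p[2]; k=np.round(th/(np.pi/6))*np.pi/6+p[2]
    return d[:,0]*np.cos(k)+d[:,1]*np.sin(k)-p[3]
b=min((least_squares(res,[*cc,a,31],loss='soft_l1') for a in np.linspace(0,.52,8)),key=lambda r:r.cost)
print(cc,r,b.x,np.degrees(b.x[2])%30,b.cost)
E
```

```text
4445 0.11278418390970414
(551.2627563476562, 35.84038162231445) 31.643869400024414 [5.51160815e+02 3.57472337e+01 1.16144552e-01 3.04985374e+01] 6.654592646946726 7.511173956130578
```

View pics/w4c.png

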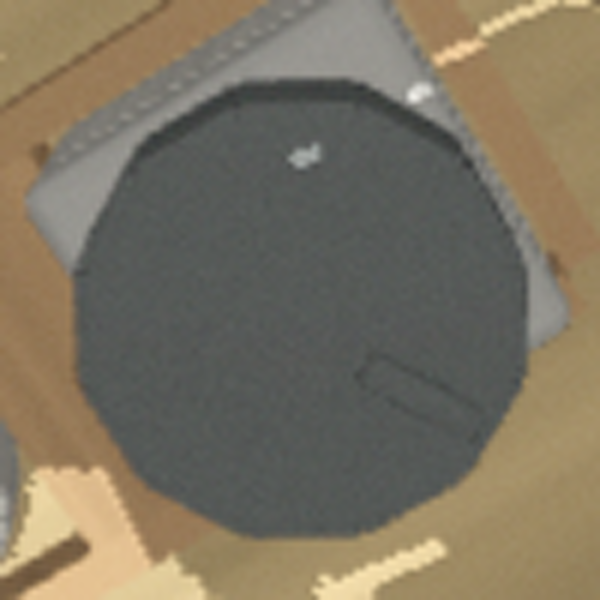

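The cap's flats stand vertical in this view, square to the jaws. I'll make a 1.4 mm correction, then go down and grip.

```bash
python3 -m pendant '[[0.14,0,3,0,0,0,1],[0,0,3,0,0,0,1],[0,0,3,0,0,0,1],[0,0,2,0,0,0,1],[0,0,0.9,0,0,0,1],[0,0,0,0,0,0,1]]'
python3 -m pendant '[[0,0,0,0,0,0,0.2],[0,0,0,0,0,0,0.2],[0,0,0,0,0,0,0.2],[0,0,0,0,0,0,0.2],[0,0,0,0,0,0,0.2],[0,0,0,0,0,0,0.2]]' 50
```

```text
time: 9.7
tool_pos: [0.5517, 0.0365, 0.0856]
eef_rot: [-3.141, 0.0, 1.148]
ft_force: [-0.7, 0.5, -0.5]
finger_gap: 0.999
time: 10.45
tool_pos: [0.5518, 0.0366, 0.0857]
eef_rot: [3.142, 0.0, 1.15]
ft_force: [-1.5, -3.5, 3.0]
finger_gap: 0.653
```

Gap 0.653 × 95 mm ≈ 62 mm, so the cap is held. I'll turn it anticlockwise in steps, following its rise.

```bash
python3 -m pendant '[[0,0,0,0,0,0,-1],[0,0,0,0,0,0,-1],[0,0,0,0,0,-0.06,-1],[0,0,-0.02,0,0,-0.08,-1],[0,0,-0.02,0,0,-0.08,-1],[0,0,0,0,0,0,-1]]' 50; python3 -c "
from h import *;print(manip.state()['wrist_torque'])"
```

```text
time: 11.2
tool_pos: [0.5522, 0.037, 0.0862]
eef_rot: [3.141, -0.0, 1.37]
ft_force: [0.2, 0.9, 2.9]
finger_gap: 0.644
[ 0.06995209 -0.0479012   0.10487895]
```

```bash
python3 - <<'E'
from h import *
snap('wrist','w5'); crop('w5',180,180,380,300,4,'w5c')
E
```

```text
(no output)
```

View pics/w5c.png

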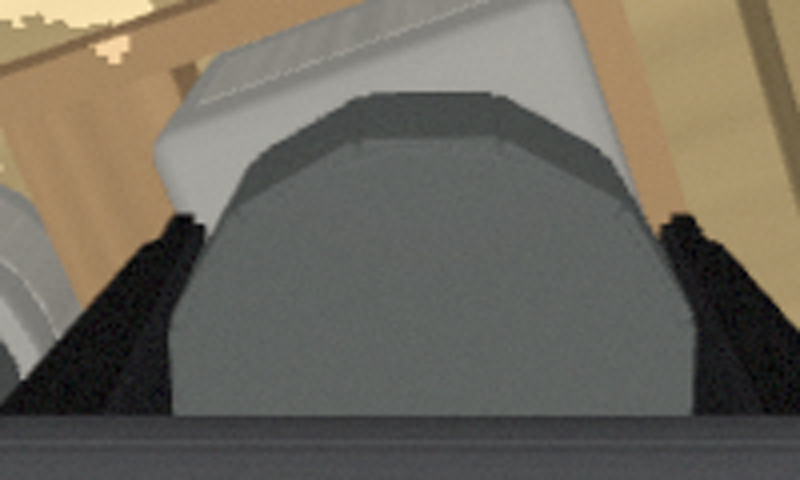

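The far flat of the cap still lies horizontal in the gripper's view while the jar has rotated beneath it, so the cap turns with the jaws. I'll carry on.

```bash
python3 -m pendant '[[0,0,-0.02,0,0,-0.08,-1],[0,0,-0.02,0,0,-0.08,-1],[0,0,-0.02,0,0,-0.08,-1],[0,0,-0.02,0,0,-0.08,-1],[0,0,-0.02,0,0,-0.08,-1],[0,0,-0.02,0,0,-0.08,-1],[0,0,0,0,0,0,-1]]'; python3 -c "
from h import *;print(manip.state()['wrist_torque'])"
python3 -m pendant '[[0,0,-0.02,0,0,-0.08,-1],[0,0,-0.02,0,0,-0.08,-1],[0,0,-0.02,0,0,-0.08,-1],[0,0,-0.02,0,0,-0.08,-1],[0,0,0,0,0,-0.02,-1],[0,0,0,0,0,0,-1]]'; python3 -c "
from h import *;print(manip.state()['wrist_torque'],manip.state()['joint_positions'])
snap('wrist','w6')"
```

```text
time: 12.12
tool_pos: [0.5522, 0.0368, 0.0875]
eef_rot: [3.141, 0.0, 1.849]
ft_force: [0.3, -0.0, 4.7]
finger_gap: 0.647
[ 0.07512581  0.0659584  -0.03603748]
time: 12.88
tool_pos: [0.5521, 0.0368, 0.0881]
eef_rot: [3.141, 0.0, 2.188]
ft_force: [0.2, 0.7, 4.8]
finger_gap: 0.649
[ 0.07503668 -0.07827512  0.00464994] [-5.28846723e-02  5.53503058e-01  1.86173859e+00  2.84636348e-04
  7.25778543e-01 -2.24112243e+00]
```

View pics/w6.png

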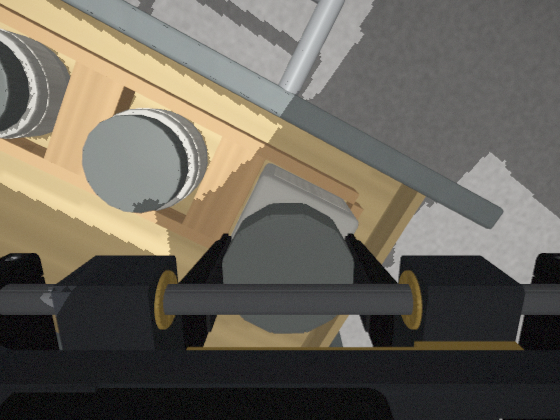

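I have turned it 59.5°. The cap sits square in the jaws at (287,265), the moment about z is near zero, and about 5 N of spring pushes up. I'll start the lift gently and check.

```bash
python3 -m pendant '[[0,0,-0.2,0,0,0,-1],[0,0,-0.2,0,0,0,-1],[0,0,-0.1,0,0,0,-1],[0,0,0,0,0,0,-1]]'; python3 -c "
from h import *
snap('wrist','w7')"
```

```text
time: 13.42
tool_pos: [0.5517, 0.0367, 0.0929]
eef_rot: [-3.141, -0.0, 2.19]
ft_force: [-0.3, -0.4, -1.2]
finger_gap: 0.648
```

View pics/w7.png

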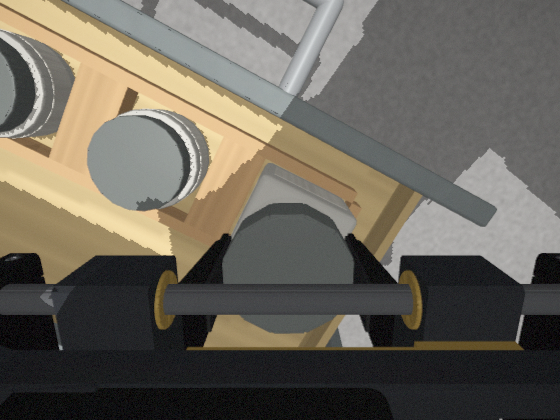

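The force is −1.2 N, close to the cap's weight alone (lifting the jar would add about −5 N). The cap is free, so I'll lift on.

```bash
python3 -m pendant '[[0,0,-0.3,0,0,0,-1],[0,0,-0.5,0,0,0,-1],[0,0,-0.5,0,0,0,-1],[0,0,-0.5,0,0,0,-1],[0,0,-0.6,0,0,0,-1],[0,0,-0.6,0,0,0,-1],[0,0,-0.6,0,0,0,-1],[0,0,-0.6,0,0,0,-1],[0,0,0,0,0,0,-1],[0,0,0,0,0,0,-1],[0,0,0,0,0,0,-1]]'; python3 -c "
from h import *
snap('wrist','w8');snap('side','side8');snap('top','top8');crop('side8',215,135,365,255,5,'side8c');crop('top8',220,120,360,240,5,'top8c')"
```

```text
time: 14.85
tool_pos: [0.5517, 0.0367, 0.1348]
eef_rot: [-3.141, -0.0, 2.19]
ft_force: [-0.1, -0.9, -1.6]
finger_gap: 0.647
```

View pics/w8.png

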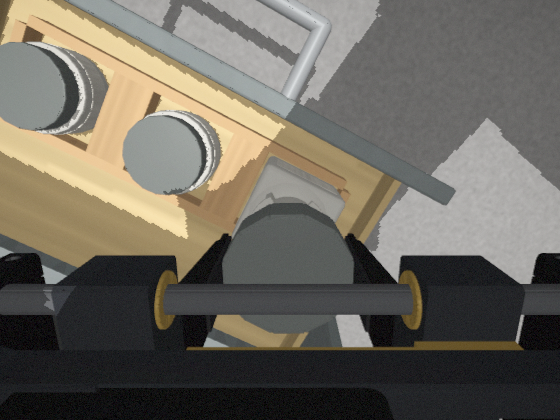

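View pics/side8c.png

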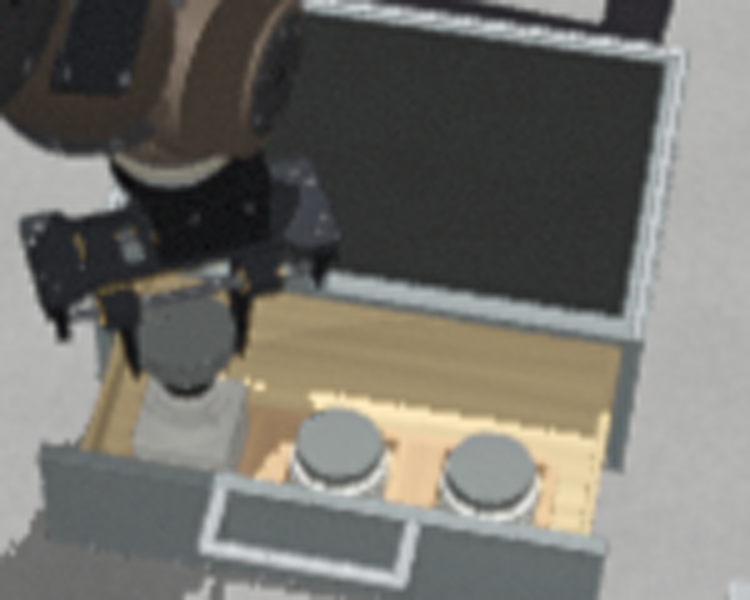

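View pics/top8c.png

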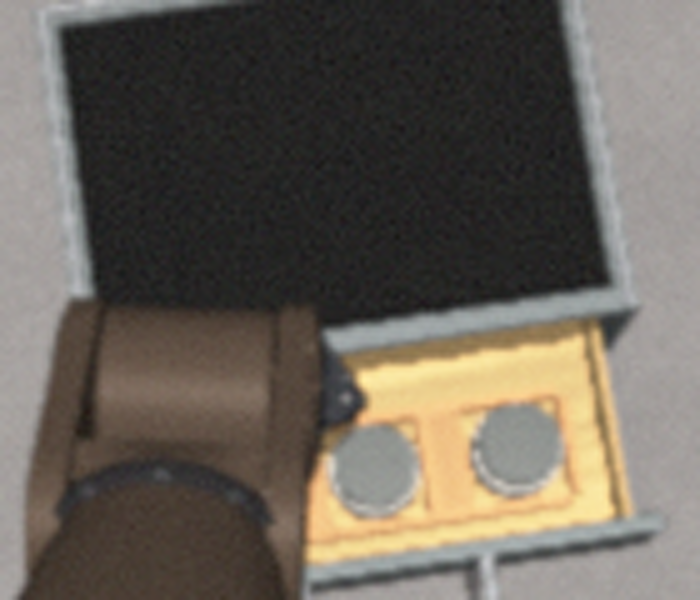

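The side crop shows the cap held above the jar at (187,345), with the black disc rim visible at (190,388) and the jar in its pocket at (190,430). The low jars are in place. Now the numbers.

```bash
python3 - <<'E'
from h import *
s=load('w8')
for n,u,v in (('shoulder',262,200),('shoulder2',310,185),('shoulder3',272,172),('captop',287,260),('captop l',240,265),('captop r',335,265),('captop far',287,222),('panel top',300,107),('bar',313,60)): print(n,pt(s,u,v).round(4))
S=load('side8'); T=load('top8')
for f,n,u,v in ((S,'bar end side',215+205/5,135+548/5),(S,'bar end R',215+405/5,135+580/5)): print(n,onz(f,u,v,.1).round(4))
print(manip.state()['dq'].round(4),manip.state()['tool_pos'])
E
```

```text
shoulder [0.5486 0.0123 0.0804]
shoulder2 [0.5215 0.0341 0.0748]
shoulder3 [0.5291 0.007  0.0768]
captop [0.5451 0.0311 0.1621]
captop l [0.5594 0.0147 0.1629]
captop r [0.5342 0.0508 0.162 ]
captop far [0.5302 0.0205 0.1616]
panel top [ 0.4844 -0.003   0.1063]
bar [ 0.4597 -0.0119  0.1034]
bar end side [ 0.4392 -0.0199  0.1   ]
bar end R [ 0.4581 -0.1412  0.1   ]
[ 0.0005 -0.     -0.0018 -0.0008 -0.0007  0.0017] [0.55178552 0.03673908 0.13485782]
```

The cap top is at 0.162 and level, so its lower edge is about 34 mm above the rim. The jar shoulder reads 0.075–0.080 (0.078 when seated), and the bar is at its pulled-out position. Handing in.

```bash
python3 -c "
from cell import manip
print(manip.sign_off())"
```

```text
the job is handed in; nothing more can be done
None
```

The job is handed in: the tray is out at its stop, the cap is unscrewed, and the gripper is still holding it above the jar. I handed in at about 15 s of the 51 s; no verdict was reported.

**What I did:**
- I gripped the handle bar and pulled the tray 140 mm, until the force rose at the stop.
- I gripped the cap square on its flats with 50 N and turned it about 59.5° anticlockwise, following its rise.
- I then lifted it straight up.

**Last checks:**
- **Cap:** it is held, with the gap at about 61.5 mm. Its top is level to about 1 mm at z ≈ 0.162, which puts its lower edge about 34 mm above the rim.
- **Jar:** it is seated in its pocket. The shoulder reads 75–80 mm above the bench, against an expected 78. The wrist force of −1.6 N rules out the jar hanging from the cap.
- **Tray:** the handle bar is where the pull left it. In the side view its middle measures about 10 mm nearer the robot than the arm's own reading at the stop. That side-view method measured the bar about 7 mm too near at the start as well, so I put this down to the camera.
- **Others:** the two low jars look undisturbed in the final pictures. I did not re-measure the things on the bench, but no arm move went near them.

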